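# Hang up the telephone handset in its desk cradle

### The job

Hang up the telephone: pick up the black handset and lay it down, face up as it is, in its white desk cradle, flat on the floor between the lips, so that its end holds the little sprung hook lever fully down; then let go. Set it down rather than dropping it, and do not disturb the hole punch.

Things in the scene. Friction and masses are not known exactly. Their poses are not given: they have to be found in the camera images.
- handset: black cordless telephone handset lying face up, a plain oblong bar 158 mm long (its x), 48 mm wide (its y), 26 mm high at the middle (sides straight up to 22 mm), about 0.15 kg; origin at the centre of its underside, z up. Either end may lie over the lever. Grasp it across its width at the middle.
- cradle: white plastic desk cradle fixed on the worktop, 192 mm (x) by 82 mm (y); origin at the centre of its underside, z up. Centred pocket 176 x 66 mm, floor 12 mm and lips 24 mm above the worktop. Middle 92 mm of the long sides: no lips, floor 40 mm wide, room for fingers. Lever in the +x half. The handset belongs centred on the origin, lengthwise along x, its underside on the floor.
- hook_lever (a joint): steel switch lever with a grey roller in a slot on the cradle's centre line, hinge 28 mm and roller 66 mm from the cradle's origin along +x. Rad: 0 = up (roller top 24 mm above the worktop), about 0.30 = level with the pocket floor, stop at 0.33. A weak spring (about 0.3 N at the roller) raises it; the weight of the handset lying flat holds it down.
- punch: dark grey two-hole paper punch, 86 x 115 x 50 mm, standing loose on the worktop between and beyond the two; origin at the centre of its underside. To be left alone.
Things that resemble listed ones, but are neither listed nor needed, are in the scene too. What is meant by the handset is not blue or brown, and is the larger of those in its own colour.

How it is judged:
At the end, for the whole second after the job is handed in: Handset at rest, face up and flat (4 degrees) on the cradle floor (underside 8 to 16 mm above the worktop), its centre within 15 mm of the cradle's along and across, its length within 11 degrees of the cradle's, either way round; hook lever down (over 0.25 rad) (value of joint hook_lever above 0.25 rad and x of handset in the frame of cradle between -0.015 and 0.015 m and y of handset in the frame of cradle between -0.015 and 0.015 m and z of handset in the frame of cradle between 0.008 and 0.016 m and angle between handset's own z axis and vertical below 0.07 rad and angle between the x axis of handset and the x axis of cradle, either way round below 0.2 rad and linear speed of handset below 0.02 m/s); the robot touches nothing.
It fails at once if the handset is dropped: it is more than 60 mm above the worktop with no finger touching it (height (world z) of handset above 0.06 m and contact force between the fingers and handset below 0.02 N).
It fails at once if the hole punch is shifted by more than 30 mm (distance of punch from where it was at the start of the episode above 0.03 m).
It also fails if it takes over 38 s, if anything falls off the work surface, if the arm or the gripper's body presses on something with over 40 N, if the wrist force passes 120 N, or if a joint passes its speed limit or range.

### The arm

A 7-joint arm with a two-finger parallel gripper is mounted at the origin on a cart in front of the work surface, level with it; the furniture and walls round the work are solid. World frame = base frame: x ahead of the robot, y to its left, z up, the work surface at z = 0. Lengths are in m, angles in rad, forces in N, time in s.
With the tool pointing down it reaches from about 0.35 to 0.9 m from the base axis. Payload 7.2 kg.
Tool frame: the origin (TCP) lies at the very end of the fingers, on their centre line; the grasp point (between the pads) lies 19 mm behind it (grip_depth is the distance from the TCP to the grasp point, in m); z points along the fingers, y is the line along which they close (so a half turn about z gives the same grasp; the last joint's range is limited). The gripper opens to 88 mm and grips with 3 to 60 N. Pads are 20 mm wide; open, the fingers measure 115 mm over their backs; the gripper's body (75 mm by 178 mm) begins 61 mm behind the grasp point.
Start: joints at [1.256, 0.411, -0.013, 1.596, 0.006, 1.134, -0.082], TCP at [0.153, -0.606, 0.2] pointing down, gripper open.
Joint ranges: [-2.95, 2.95], [-0.29, 1.99], [-1.47, 1.44], [0.14, 2.54], [-1.03, 4.17], [0.13, 1.85], [-2.86, 2.86]. Speed limits (rad/s): [2.39, 2.39, 3.01, 3.01, 3.14, 3.14, 3.14].

### API

Orientations are given as a unit quaternion [x, y, z, w].
In Python, from rig import get_obs, read_camera, get_calibration, sign_off, boxes_of, place_of, grip_depth gives the robot as it stands.
- The arm moves only by the shell command python3 -m handwheel 'ROWS' [FORCE]. ROWS is JSON, a list of rows, each an object of numbers: "tx", "ty", "tz": the shift along the tool's x, y, z in m; "twist": the turn about the tool's z in degrees; "claw": the closure, from 0 (fully open) to 1 (shut). In form: [{"tx": .., "ty": .., "tz": .., "twist": .., "claw": ..}, ...]. A call has 1 to 5 rows; each row is the pose to reach, as a shift and turn from the pose commanded when the call began, along the tool's axes at that moment; what a row does not reach only later rows make up. A row lasts 1/10 s, in which the tool goes at most 50 mm and 8.59 degrees, less where a joint would pass 70% of its speed; a pose out of reach is approached as far as the arm can. A call with a gripper value outside its range is refused whole. The fingers move at their own pace and stop on an object; FORCE is the grip in N (left out, the last holds). Time passes only in rows, so rows that repeat a pose let the fingers close. It gives the time, the measured TCP pose, the force, the opening and the grip force at its end, in the units of the state.
- get_obs(): the state, without advancing time (a new reading comes with each control period).
- read_camera(name): name is "scene" or "side" or "wrist"; returns the picture (400x640x3 uint8, red, green, blue); there is no depth.
- get_calibration(name): a dict with "mtx" (3x3 intrinsics, pixels), "xyz" and "attitude" of the camera in the world; the wrist camera has in their place "tool_from_camera" (4x4, takes a point from camera to tool coordinates, whose origin is the TCP and whose axes are the flange's). Camera axes: x right, y up, looking along -z (the intrinsics and any distortion apply to the point x, -y, -z); pixel columns grow to the right and rows downward; lengths in m; the calibration is good to about 2 mm. A picture is of the moment at which its call begins: read the wrist's pose just before it. get_calibration takes no time and is no camera call.
- sign_off(): hands the job in; it is judged then, once.
Trained networks look in the newest picture that a camera, given by its name, has taken for a name from the list of things; names that differ only in an ending like _2 or _b are one class to them, and where a whole thing is asked for, a point or a joint stands for the part that bears it (a point fixed in the world has none). Each returns a list of dicts, best first, with "p" (0 to 1); they miss things now and then, are a little off and sometimes report something else, mostly with a low value. They report only what shows in the picture. A call takes as long as a camera call. They do not tell look-alikes from the thing itself.
- boxes_of(camera, name): "uv" ([column, row] in pixels, amid what is visible of it).
- place_of(camera, name): "uv" ([column, row] in pixels: a listed point, or the origin of a listed thing).
The state is a dict: "clock": time; "q": joint angles; "joint_vel": joint speeds; "joint_torque": joint torques, N m; "eef_pos": TCP position; "ee_rot": TCP orientation; "wrist_force": force on the tool from outside, world axes, zero at the start; "moment": the same for the moment, N m; "width": finger opening in m; "finger_force": force on a finger pad.
Only numpy, scipy, OpenCV 4.12 (cv2) and the standard library are available. Lean on these libraries where they do the work, as an engineer would, in place of code of your own. Each camera call takes 0.05 s, during which the arm holds its last target. There are 200 camera calls.

## Working session

There is one attempt and no reset: what is moved stays moved. The work goes in short steps, Python scripts to look and compute and a shell command to move; the robot and the scene stay as the last step left them, time stands still between calls to the robot, and variables do not carry over. Pictures are saved under pics/ and viewed, at most 10 in all, crops included, and the job is handed in when it is done.

```bash
mkdir -p pics; cat > h.py <<'E'
import numpy as np, cv2
from scipy.spatial.transform import Rotation as R
from rig import *
def cam(name):
    c=get_calibration(name); 
    if name=="wrist":
        o=get_obs(); T=np.eye(4); T[:3,:3]=R.from_quat(o["ee_rot"]).as_matrix(); T[:3,3]=o["eef_pos"]
        T=T@np.array(c["tool_from_camera"]); return c,T[:3,3],T[:3,:3]
    a=np.array(c["attitude"]); r=R.from_quat(a).as_matrix() if a.size==4 else a.reshape(3,3)
    return c,np.array(c["xyz"]),r
def world(cm,uv,z):
    c,p,r=cm
    d=c.get("distortion",c.get("dist",None))
    q=cv2.undistortPoints(np.array([[uv]],float),np.array(c["mtx"],float),None if d is None else np.array(d,float))[0,0]
    v=r@np.array([q[0],-q[1],-1]); return p+v*(z-p[2])/v[2]
def snap(name,fn):
    cm=cam(name); im=read_camera(name); cv2.imwrite("pics/"+fn,im[:,:,::-1]); return cm,im
E
python3 - <<'E'
from h import *
np.set_printoptions(precision=3,suppress=True)
print(get_calibration("scene").keys(),get_calibration("scene")); print(get_obs())
ims=[]
for n in ("scene","side"):
    cm,im=snap(n,n+"0.png")
    for k,z in (("handset",0),("cradle",0),("punch",0),("hook_lever",.02)):
        for f in (boxes_of,place_of):
            try: print(n,k,f.__name__,[(np.round(d["uv"]),round(d["p"],2),world(cm,d["uv"],z)[:2]) for d in f(n,k)])
            except Exception as e: print(k,e)
E
```

```text
dict_keys(['mtx', 'xyz', 'attitude']) {'mtx': array([[402.244,   0.   , 318.078],
       [  0.   , 402.244, 199.665],
       [  0.   ,   0.   ,   1.   ]]), 'xyz': array([-0.188,  0.458,  0.943]), 'attitude': array([-0.161,  0.355,  0.828, -0.403])}
{'clock': 0.0, 'q': array([ 1.256,  0.412, -0.013,  1.597,  0.006,  1.134, -0.082]), 'joint_vel': array([-0.   , -0.001,  0.001,  0.003,  0.   , -0.001, -0.002]), 'joint_torque': array([  0.001, -58.796,   0.642, -29.107,  -0.054,   0.018,   0.   ]), 'eef_pos': array([ 0.153, -0.606,  0.199]), 'ee_rot': array([ 0.992,  0.123, -0.   , -0.001]), 'wrist_force': array([-0.125,  0.089,  0.85 ]), 'moment': array([-0.014,  0.017, -0.009]), 'finger_force': 0.0, 'width': 0.08750988702551035}
scene handset call [(array([411., 204.]), 0.79, array([ 0.354, -0.398])), (array([352., 200.]), 0.7, array([ 0.489, -0.253])), (array([447., 184.]), 0.61, array([ 0.345, -0.575]))]
scene handset call [(array([448., 186.]), 0.88, array([ 0.337, -0.568])), (array([407., 208.]), 0.77, array([ 0.351, -0.374])), (array([351., 204.]), 0.7, array([ 0.478, -0.239])), (
[... 676 characters left out ...]
, -0.102])), (array([363., 160.]), 0.53, array([ 0.338, -0.414]))]
side handset call [(array([362., 139.]), 0.79, array([ 0.325, -0.567])), (array([364., 162.]), 0.7, array([ 0.336, -0.399])), (array([325., 215.]), 0.66, array([ 0.491, -0.091])), (array([323., 185.]), 0.64, array([ 0.488, -0.256]))]
side cradle call [(array([325., 287.]), 0.89, array([0.506, 0.217]))]
side cradle call [(array([322., 292.]), 0.98, array([0.514, 0.233]))]
side punch call [(array([265., 226.]), 0.66, array([ 0.671, -0.038]))]
side punch call [(array([266., 232.]), 0.62, array([ 0.666, -0.01 ]))]
side hook_lever call [(array([302., 293.]), 0.45, array([0.565, 0.254]))]
hook_lever it knows: cradle, handset, punch
```

View pics/scene0.png

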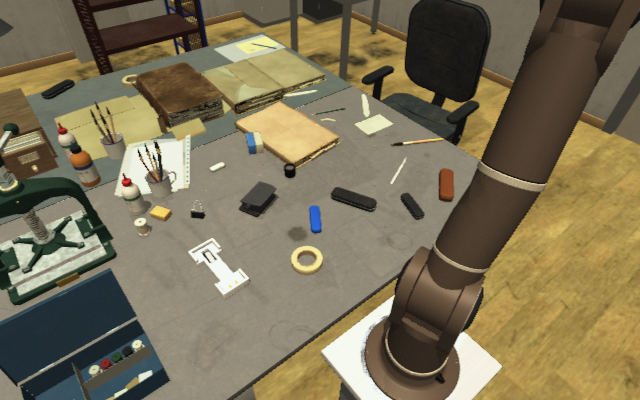

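View pics/side0.png

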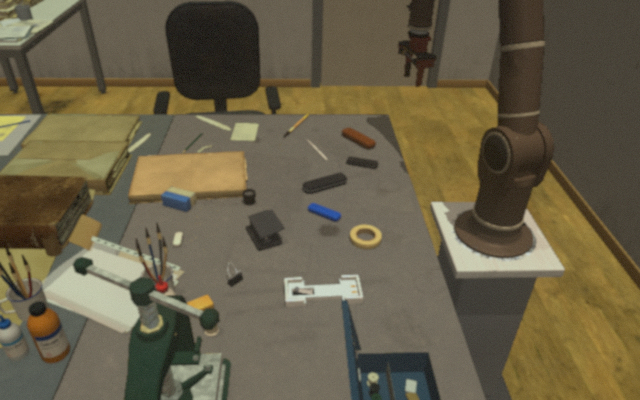

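The scene view shows the large black handset at about (353,199), with a smaller black one at (412,206) and a blue and a brown decoy nearby. The cradle is at (218,268) with its lever near (208,255), and the punch is at (258,198). The side view agrees.

```bash
python3 - <<'E'
from h import *
np.set_printoptions(precision=3,suppress=True)
cm=cam("scene")
im=cv2.imread("pics/scene0.png"); g=im.max(2)
m=np.zeros_like(g); m[180:218,325:382]=(g[180:218,325:382]<50)*255
n,l,s,c=cv2.connectedComponentsWithStats(m); k=1+s[1:,4].argmax(); ys,xs=np.where(l==k)
P=np.array([world(cm,(x,y),.015)[:2] for x,y in zip(xs,ys)]); print("handset",len(P),P.mean(0),cv2.minAreaRect(P.astype(np.float32)*1000))
m=np.zeros_like(g); m[230:302,182:255]=(im[230:302,182:255].min(2)>150)*255
n,l,s,c=cv2.connectedComponentsWithStats(m); k=1+s[1:,4].argmax(); ys,xs=np.where(l==k)
P=np.array([world(cm,(x,y),.02)[:2] for x,y in zip(xs,ys)]); print("cradle",len(P),P.mean(0),cv2.minAreaRect(P.astype(np.float32)*1000))
E
python3 -m handwheel '[{"tx":0.41,"ty":-0.265,"tz":0,"twist":0,"claw":0},{"tx":0.41,"ty":-0.265,"tz":0,"twist":0,"claw":0},{"tx":0.41,"ty":-0.265,"tz":0,"twist":0,"claw":0},{"tx":0.41,"ty":-0.265,"tz":0,"twist":0,"claw":0},{"tx":0.41,"ty":-0.265,"tz":0,"twist":0,"claw":0}]'
```

```text
handset 358 [ 0.487 -0.237] ((480.52008056640625, -245.259033203125), (150.8904571533203, 59.90065383911133), 25.674577713012695)
cradle 1206 [0.506 0.239] ((513.9283447265625, 238.98443603515625), (194.17767333984375, 84.41222381591797), 2.712106943130493)
clock: 1.3
eef_pos: [0.3242, -0.4216, 0.2005]
ee_rot: [0.992, 0.123, 0.0, 0.0]
wrist_force: [0.6, -1.4, 0.4]
width: 0.0882
finger_force: 0.0
```

```bash
python3 -m handwheel '[{"tx":0.197,"ty":-0.135,"tz":0,"twist":-11.5,"claw":0},{"tx":0.197,"ty":-0.135,"tz":0,"twist":-11.5,"claw":0},{"tx":0.197,"ty":-0.135,"tz":0,"twist":-11.5,"claw":0},{"tx":0.197,"ty":-0.135,"tz":0,"twist":-11.5,"claw":0},{"tx":0.197,"ty":-0.135,"tz":0,"twist":-11.5,"claw":0}]'
cat > look.py <<'E'
from h import *
import sys
np.set_printoptions(precision=4,suppress=True)
fn,name,z,yaw=sys.argv[1],sys.argv[2],float(sys.argv[3]),None
cm,im=snap("wrist",fn); o=get_obs(); r=R.from_quat(o["ee_rot"]).as_matrix()
print(o["clock"],o["eef_pos"],"tool x yaw",np.degrees(np.arctan2(r[1,0],r[0,0])))
m=((im.max(2)<55) if name=="handset" else (im.min(2)>150)).astype(np.uint8)
n,l,s,c=cv2.connectedComponentsWithStats(m)
for k in 1+np.argsort(-s[1:,4])[:4]:
    if s[k,4]<800: continue
    ys,xs=np.where(l==k); P=np.array([world(cm,(x,y),z)[:2] for x,y in zip(xs,ys)])
    print(s[k],cv2.minAreaRect(P.astype(np.float32)*1000))
for d in place_of("wrist",name): w=world(cm,d["uv"],0); print(d,w, "tool:",r.T@(w-o["eef_pos"]))
E
python3 look.py w1.png handset 0.02
```

```text
clock: 1.8
eef_pos: [0.4831, -0.2413, 0.2006]
ee_rot: [0.975, 0.223, 0.001, 0.0]
wrist_force: [1.1, -0.6, 0.4]
width: 0.0878
finger_force: 0.0
1.85 [ 0.4872 -0.2355  0.2007] tool x yaw 26.13063910670548
[    0   221   640   179 71720] ((296.67047119140625, -332.244384765625), (299.4727478027344, 1020.6035766601562), 25.839704513549805)
[ 308  118   37  118 3421] ((486.22222900390625, -250.61598205566406), (153.2027130126953, 46.70405578613281), 25.645484924316406)
{'uv': [364.6, 297.0], 'p': 0.92} [ 0.346  -0.3854  0.    ] tool: [-0.1937  0.0726  0.1997]
{'uv': [327.9, 176.7], 'p': 0.74} [ 0.4877 -0.2534  0.    ] tool: [-0.0084  0.0166  0.2007]
```

View pics/w1.png

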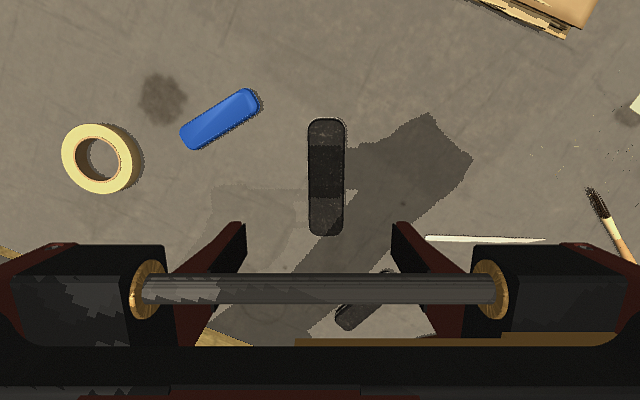

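The wrist view shows the handset at (327,177), aligned with the tool. The small black decoy is at (362,312), well clear of the fingers. I'll correct the position and go down.

```bash
python3 -m handwheel '[{"tx":-0.008,"ty":0.0135,"tz":0.04,"twist":0,"claw":0},{"tx":-0.008,"ty":0.0135,"tz":0.08,"twist":0,"claw":0},{"tx":-0.008,"ty":0.0135,"tz":0.11,"twist":0,"claw":0},{"tx":-0.008,"ty":0.0135,"tz":0.12,"twist":0,"claw":0},{"tx":-0.008,"ty":0.0135,"tz":0.12,"twist":0,"claw":0}]'
python3 look.py w2.png handset 0.02
```

```text
clock: 2.4
eef_pos: [0.4788, -0.2598, 0.0793]
ee_rot: [0.975, 0.222, -0.001, -0.001]
wrist_force: [-0.7, 1.0, 1.1]
width: 0.0879
finger_force: 0.0
2.45 [ 0.4799 -0.2601  0.0807] tool x yaw 25.62544070568607
[    0   221   640   179 68948] ((373.1856689453125, -309.6841735839844), (200.17703247070312, 682.45703125), 25.849491119384766)
[ 284  100   57  172 4873] ((485.80706787109375, -250.85157775878906), (152.33274841308594, 46.61051940917969), 25.947423934936523)
{'uv': [313.8, 188.2], 'p': 0.65} [ 0.4851 -0.252   0.    ] tool: [ 0.0083 -0.0051  0.0807]
{'uv': [155.1, 103.7], 'p': 0.57} [ 0.4934 -0.094   0.    ] tool: [ 0.084  -0.1439  0.0807]
```

View pics/w2.png

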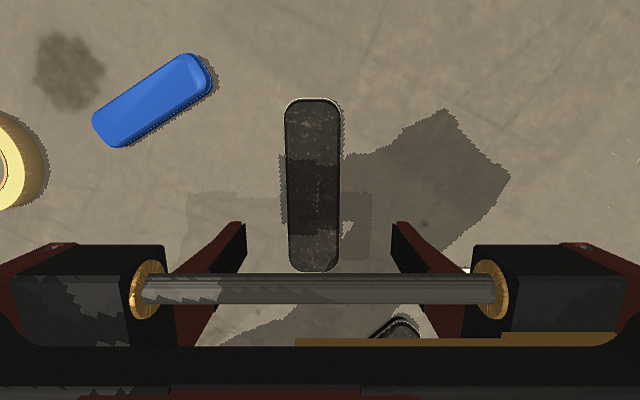

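The handset is now at (312,185), about 9 mm ahead of the TCP and 6 mm to its left. I'll correct that, go down and close.

```bash
python3 -m handwheel '[{"tx":0.009,"ty":-0.006,"tz":0.02,"twist":0,"claw":0},{"tx":0.009,"ty":-0.006,"tz":0.05,"twist":0,"claw":0},{"tx":0.009,"ty":-0.006,"tz":0.07,"twist":0,"claw":0},{"tx":0.009,"ty":-0.006,"tz":0.076,"twist":0,"claw":0},{"tx":0.009,"ty":-0.006,"tz":0.077,"twist":0,"claw":0}]' 
python3 -m handwheel '[{"tx":0,"ty":0,"tz":0,"twist":0,"claw":0.6},{"tx":0,"ty":0,"tz":0,"twist":0,"claw":0.6},{"tx":0,"ty":0,"tz":0,"twist":0,"claw":0.6},{"tx":0,"ty":0,"tz":0,"twist":0,"claw":0.6},{"tx":0,"ty":0,"tz":0,"twist":0,"claw":0.6}]' 20
```

```text
clock: 3.0
eef_pos: [0.4859, -0.2508, 0.0041]
ee_rot: [0.975, 0.222, 0.0, 0.0]
wrist_force: [0.1, -0.7, -0.6]
width: 0.088
finger_force: 0.0
clock: 3.5
eef_pos: [0.4854, -0.2506, 0.0036]
ee_rot: [0.975, 0.222, 0.0, 0.0]
wrist_force: [0.4, 0.4, 0.2]
width: 0.0513
finger_force: 0.0
```

```bash
python3 -m handwheel '[{"tx":0,"ty":0,"tz":0,"twist":0,"claw":1},{"tx":0,"ty":0,"tz":0,"twist":0,"claw":1},{"tx":0,"ty":0,"tz":0,"twist":0,"claw":1},{"tx":0,"ty":0,"tz":0,"twist":0,"claw":1}]' 25
```

```text
clock: 3.9
eef_pos: [0.4853, -0.2505, 0.0032]
ee_rot: [0.975, 0.222, -0.0, -0.0]
wrist_force: [-0.2, -0.0, -0.2]
width: 0.0193
finger_force: 0.0
```

```bash
python3 look.py w3.png handset 0.02; python3 -c "
from h import *
snap('scene','s3.png'); im=cv2.imread('pics/s3.png')[110:290,230:480]; a=cv2.resize(im,None,fx=2.2,fy=2.2); b=cv2.resize(cv2.imread('pics/w3.png'),(550,344)); b=b[:200]
cv2.imwrite('pics/c3.png',np.vstack([a,b]))"
```

```text
3.95 [ 0.4853 -0.2505  0.0032] tool x yaw 25.639872556590404
[    0   106   640   294 74501] ((462.9556884765625, -262.5069274902344), (204.8201141357422, 466.58831787109375), 25.75017738342285)
{'uv': [319.8, 224.9], 'p': 0.69} [ 0.4857 -0.2516  0.    ] tool: [-0.0001  0.0012  0.0032]
{'uv': [98.4, 111.4], 'p': 0.68} [ 0.4933 -0.0939  0.    ] tool: [ 0.075  -0.1377  0.0032]
```

View pics/c3.png

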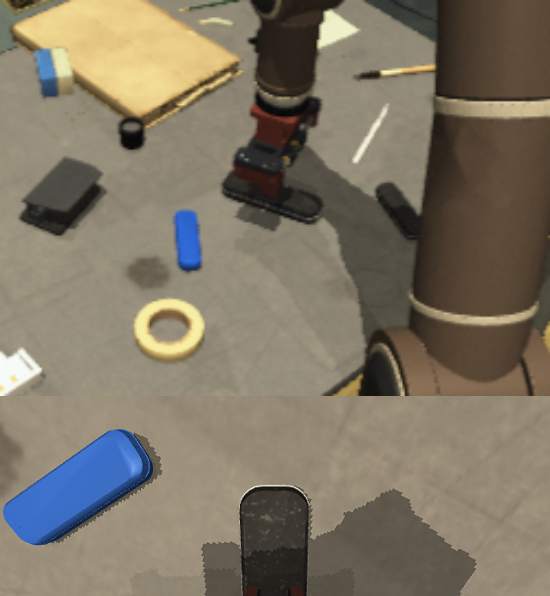

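```bash
python3 -c "
from h import *
o=get_obs(); print(o['width'],o['finger_force'],o['eef_pos'])
snap('side','sd3.png'); im=cv2.imread('pics/sd3.png')[120:260,240:440]; a=cv2.resize(im,None,fx=3,fy=3)[:300]; b=cv2.imread('pics/w3.png')[90:390,20:620]
cv2.imwrite('pics/c4.png',np.vstack([a,b]))
cm=cam('wrist'); print(cm[1]); c,p,r=cm
def pix(w):
    v=r.T@(np.array(w)-p); k=np.array(c['mtx'])@np.array([v[0],-v[1],-v[2]]); return k[:2]/k[2]
a=np.radians(25.8); ux=np.array([np.cos(a),np.sin(a),0]); uy=np.array([-np.sin(a),np.cos(a),0]); h=np.array([.4857,-.251,0])
for z in (0,.022): print(z,[pix(h+ux*.05+s*.024*uy+[0,0,z]).round() for s in (1,-1)],pix(h+ux*.079+[0,0,z]).round())
g=cv2.imread('pics/w3.png').max(2)
for row in (120,150,180): print(row,np.where(g[row]<70)[0][[0,-1]])
"
```

```text
0.007106435505134597 0.0 [ 0.48531633 -0.25044089  0.00320013]
[ 0.54566933 -0.22201055  0.18690827]
0 [array([282., 152.]), array([356., 151.])] [319. 105.]
0.022 [array([277., 155.]), array([361., 155.])] [319. 102.]
120 [133 356]
150 [ 86 358]
180 [281 357]
```

View pics/c4.png

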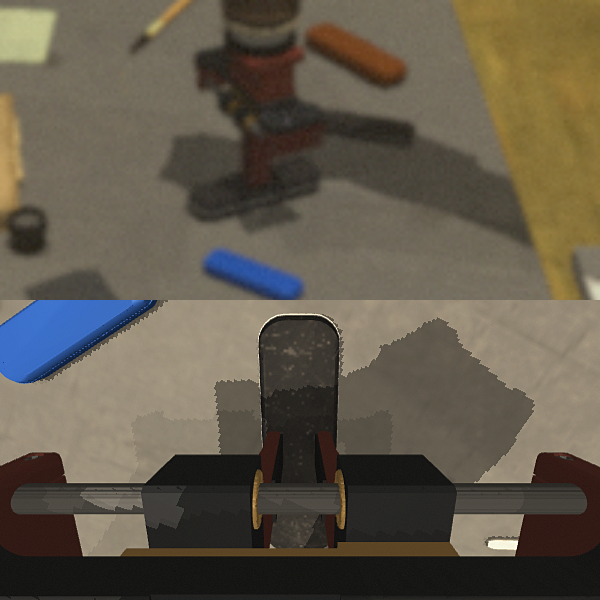

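The fingers closed to 7 mm without touching anything, and both views show them above the handset. Its apparent width (76 px, against 84 px predicted) also says the true tool height is roughly 20 mm more than reported. I'll open, feel downward in small steps, then close.

```bash
python3 -m handwheel '[{"tz":0,"claw":0},{"tz":0,"claw":0},{"tz":0,"claw":0},{"tz":0,"claw":0},{"tz":0,"claw":0}]'
python3 -m handwheel '[{"tz":0,"claw":0},{"tz":0,"claw":0},{"tz":0,"claw":0},{"tz":0,"claw":0},{"tz":0,"claw":0}]'
python3 -m handwheel '[{"tz":0.003,"claw":0},{"tz":0.005,"claw":0},{"tz":0.005,"claw":0}]'
```

```text
validation failed for argument at $[0]...
validation failed for argument at $[0]...
validation failed for argument at $[0]...
```

```bash
python3 -m handwheel '[{"tx":0,"ty":0,"tz":0,"twist":0,"claw":0},{"tx":0,"ty":0,"tz":0,"twist":0,"claw":0},{"tx":0,"ty":0,"tz":0,"twist":0,"claw":0},{"tx":0,"ty":0,"tz":0,"twist":0,"claw":0},{"tx":0,"ty":0,"tz":0,"twist":0,"claw":0}]'
python3 -m handwheel '[{"tx":0,"ty":0,"tz":0,"twist":0,"claw":0},{"tx":0,"ty":0,"tz":0,"twist":0,"claw":0},{"tx":0,"ty":0,"tz":0,"twist":0,"claw":0},{"tx":0,"ty":0,"tz":0,"twist":0,"claw":0},{"tx":0,"ty":0,"tz":0,"twist":0,"claw":0}]'
python3 -m handwheel '[{"tx":0,"ty":0,"tz":0.003,"twist":0,"claw":0},{"tx":0,"ty":0,"tz":0.005,"twist":0,"claw":0},{"tx":0,"ty":0,"tz":0.005,"twist":0,"claw":0}]'
```

```text
clock: 4.6
eef_pos: [0.4854, -0.2505, 0.0033]
ee_rot: [0.975, 0.222, 0.0, 0.0]
wrist_force: [0.6, 0.5, 0.2]
width: 0.0398
finger_force: 0.0
clock: 5.1
eef_pos: [0.4853, -0.2505, 0.0032]
ee_rot: [0.975, 0.222, -0.0, 0.0]
wrist_force: [0.8, -1.1, -0.2]
width: 0.0803
finger_force: 0.0
clock: 5.4
eef_pos: [0.485, -0.2504, -0.0022]
ee_rot: [0.975, 0.222, -0.0, -0.0]
wrist_force: [-0.5, -0.1, -0.1]
width: 0.0882
finger_force: 0.0
```

```bash
python3 -m handwheel '[{"tx":0,"ty":0,"tz":0.003,"twist":0,"claw":0},{"tx":0,"ty":0,"tz":0.006,"twist":0,"claw":0},{"tx":0,"ty":0,"tz":0.006,"twist":0,"claw":0}]'
python3 -m handwheel '[{"tx":0,"ty":0,"tz":0.003,"twist":0,"claw":0},{"tx":0,"ty":0,"tz":0.005,"twist":0,"claw":0},{"tx":0,"ty":0,"tz":0.005,"twist":0,"claw":0}]'
```

```text
clock: 5.7
eef_pos: [0.485, -0.2503, -0.0083]
ee_rot: [0.975, 0.222, -0.0, -0.0]
wrist_force: [-0.3, -0.1, -0.5]
width: 0.0875
finger_force: 0.0
clock: 6.0
eef_pos: [0.4851, -0.2504, -0.0131]
ee_rot: [0.975, 0.222, -0.0, -0.0]
wrist_force: [1.0, -0.8, 0.5]
width: 0.0879
finger_force: 0.0
```

```bash
python3 -m handwheel '[{"tx":0,"ty":0,"tz":0.003,"twist":0,"claw":0},{"tx":0,"ty":0,"tz":0.005,"twist":0,"claw":0},{"tx":0,"ty":0,"tz":0.005,"twist":0,"claw":0}]'
python3 -m handwheel '[{"tx":0,"ty":0,"tz":0.003,"twist":0,"claw":0},{"tx":0,"ty":0,"tz":0.003,"twist":0,"claw":0}]'
```

```text
clock: 6.3
eef_pos: [0.4851, -0.2504, -0.0181]
ee_rot: [0.975, 0.222, -0.0, -0.0]
wrist_force: [-0.6, -0.0, 0.4]
width: 0.0879
finger_force: 0.0
clock: 6.5
eef_pos: [0.4851, -0.2504, -0.0211]
ee_rot: [0.975, 0.222, -0.0, -0.0]
wrist_force: [0.1, -1.1, -0.2]
width: 0.0879
finger_force: 0.0
```

```bash
python3 -m handwheel '[{"tx":0,"ty":0,"tz":0.003,"twist":0,"claw":0},{"tx":0,"ty":0,"tz":0.003,"twist":0,"claw":0}]'
python3 -m handwheel '[{"tx":0,"ty":0,"tz":0.002,"twist":0,"claw":0},{"tx":0,"ty":0,"tz":0.002,"twist":0,"claw":0}]'
```

```text
clock: 6.7
eef_pos: [0.4855, -0.2505, -0.0221]
ee_rot: [0.975, 0.222, -0.0, 0.0]
wrist_force: [-6.1, 1.8, 19.9]
width: 0.0882
finger_force: 10.1
clock: 6.9
eef_pos: [0.4855, -0.2506, -0.0222]
ee_rot: [0.975, 0.222, -0.0, 0.001]
wrist_force: [-11.7, 5.5, 41.9]
width: 0.0877
finger_force: 20.9
```

The worktop is at a reported z of −0.022, so the readings are 22 mm low. I'll back off to about 2.5 mm clear of it and close.

```bash
python3 -m handwheel '[{"tx":0,"ty":0,"tz":-0.0065,"twist":0,"claw":0},{"tx":0,"ty":0,"tz":-0.0065,"twist":0,"claw":0.8},{"tx":0,"ty":0,"tz":-0.0065,"twist":0,"claw":0.8},{"tx":0,"ty":0,"tz":-0.0065,"twist":0,"claw":0.8},{"tx":0,"ty":0,"tz":-0.0065,"twist":0,"claw":0.8}]' 25
python3 -m handwheel '[{"tx":0,"ty":0,"tz":0,"twist":0,"claw":0.8},{"tx":0,"ty":0,"tz":0,"twist":0,"claw":0.8},{"tx":0,"ty":0,"tz":0,"twist":0,"claw":0.8}]' 25
```

```text
clock: 7.4
eef_pos: [0.485, -0.2503, -0.0198]
ee_rot: [0.975, 0.222, -0.0, -0.0]
wrist_force: [-0.6, -0.0, 0.4]
width: 0.059
finger_force: 0.0
clock: 7.7
eef_pos: [0.4851, -0.2504, -0.0196]
ee_rot: [0.975, 0.222, -0.0, -0.0]
wrist_force: [0.3, -0.3, -2.1]
width: 0.0477
finger_force: 25.0
```

```bash
python3 -m handwheel '[{"tx":0,"ty":0,"tz":-0.02,"twist":0,"claw":0.8},{"tx":0,"ty":0,"tz":-0.05,"twist":0,"claw":0.8},{"tx":0,"ty":0,"tz":-0.08,"twist":0,"claw":0.8},{"tx":0,"ty":0,"tz":-0.1,"twist":0,"claw":0.8},{"tx":0,"ty":0,"tz":-0.1,"twist":0,"claw":0.8}]'
python3 -m handwheel '[{"tx":0.015,"ty":-0.026,"tz":0,"twist":2,"claw":0.8},{"tx":0.035,"ty":-0.061,"tz":0,"twist":5,"claw":0.8},{"tx":0.055,"ty":-0.096,"tz":0,"twist":8,"claw":0.8},{"tx":0.075,"ty":-0.131,"tz":0,"twist":11,"claw":0.8},{"tx":0.095,"ty":-0.171,"tz":0,"twist":14,"claw":0.8}]'
```

```text
clock: 8.2
eef_pos: [0.487, -0.2512, 0.0834]
ee_rot: [0.975, 0.222, 0.002, 0.002]
wrist_force: [-0.2, -0.0, -1.7]
width: 0.0479
finger_force: 25.0
clock: 8.7
eef_pos: [0.4963, -0.0542, 0.0795]
ee_rot: [0.995, 0.1, -0.001, -0.0]
wrist_force: [0.7, 0.6, -1.7]
width: 0.0478
finger_force: 25.0
```

```bash
python3 -m handwheel '[{"tx":0.015,"ty":-0.045,"tz":0,"twist":3,"claw":0.8},{"tx":0.03,"ty":-0.09,"tz":0,"twist":6,"claw":0.8},{"tx":0.046,"ty":-0.1385,"tz":0,"twist":9,"claw":0.8},{"tx":0.046,"ty":-0.1385,"tz":0,"twist":9,"claw":0.8},{"tx":0.046,"ty":-0.1385,"tz":0,"twist":9,"claw":0.8}]'
sed -i 's/T\[:3,3\]=o\["eef_pos"\]/T[:3,3]=np.array(o["eef_pos"])+[0,0,.022]/' h.py
python3 look.py w5.png cradle 0.02
```

```text
clock: 9.2
eef_pos: [0.5131, 0.0914, 0.0794]
ee_rot: [1.0, 0.025, -0.001, 0.0]
wrist_force: [-0.1, -0.2, -1.5]
width: 0.0485
finger_force: 25.0
9.25 [0.5132 0.0895 0.0795] tool x yaw 2.7262882632991485
[  81   75  125  179 9704] ((532.994384765625, 248.944580078125), (167.13250732421875, 92.39701080322266), 6.847939968109131)
{'uv': [160.9, 188.9], 'p': 0.56} [0.5084 0.252  0.    ] tool: [ 0.0032 -0.1627  0.0794]
```

View pics/w5.png

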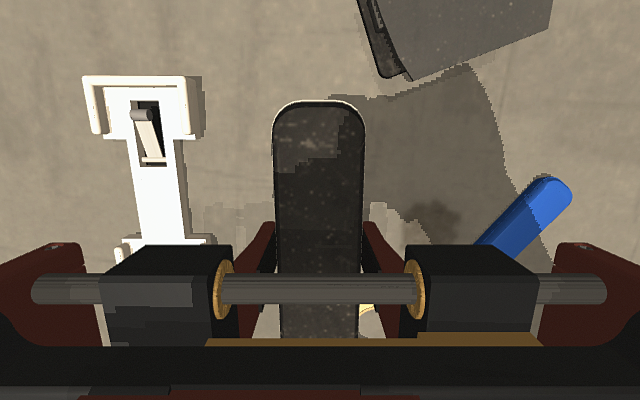

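The wrist view shows the held handset ahead of the tool with its far end at (319,100). The cradle's +x end lies at left, with lip corners near (83,76) and (194,77), and the lever at (145,130). I'll measure both.

```bash
python3 - <<'E'
from h import *
np.set_printoptions(precision=4,suppress=True)
im=cv2.imread("pics/w5.png"); g=im.min(2).astype(int)
for row in (85,90,120,128): print(row,[int(v) for v in np.where(np.abs(np.diff(g[row,70:215]))>25)[0]+70])
for row in (170,190,210): print(row,[int(v) for v in np.where(np.abs(np.diff(g[row,110:215]))>25)[0]+110])
for col in (90,110,140,170,185): print("c",col,[int(v) for v in np.where(np.abs(np.diff(g[60:150,col]))>25)[0]+60])
gb=im.max(2).astype(int)
for col in (300,318,340): print("c",col,[int(v) for v in np.where(np.abs(np.diff(gb[80:130,col]))>25)[0]+80])
for row in (130,200): print(row,[int(v) for v in np.where(np.abs(np.diff(gb[row,250:390]))>25)[0]+250])
cm=cam("wrist"); o=get_obs(); r=R.from_quat(o["ee_rot"]).as_matrix(); t=np.array(o["eef_pos"])+[0,0,.022]
for n,uv,z in (("farL",(83,76),.024),("farR",(193,77),.024),("mid L170",(134,170),.012),("midR",(181,170),.012),("roller",(141,113),.024),("hs tip",(319,101),t[2]+.02),("hsL",(274,200),t[2]+.02),("hsR",(363,200),t[2]+.02)):
    w=world(cm,uv,z); print(n,w,"tool",r.T@(w-t))
E
```

```text
85 [82, 90, 91, 165, 176, 184, 185, 186, 201]
90 [83, 91, 92, 93, 102, 104, 185, 186, 201]
120 [88, 89, 97, 98, 99, 107, 110, 132, 138, 139, 148, 150, 151, 159, 160, 188, 189, 205]
128 [90, 91, 98, 99, 100, 108, 109, 111, 133, 136, 137, 152, 153, 160, 161, 189, 190, 205]
170 [130, 131, 175, 176, 186]
190 [133, 134, 178, 187]
210 [136, 137, 180, 181, 190]
c 90 [74, 75, 123, 125]
c 110 [74, 75, 84, 85, 86, 87, 118, 132, 138, 139]
c 140 [75, 84, 85, 86, 87, 99, 100, 108, 109, 119, 120, 121, 136, 137]
c 170 [74, 75, 84, 85, 86, 87]
c 185 [75, 77, 103, 105, 106, 107, 133, 134, 138, 139]
c 300 [99, 100, 101, 102, 107]
c 318 [99, 100, 101]
c 340 [93, 99, 100, 101, 102, 107, 124]
130 [270, 271, 272, 338, 364, 365]
200 [273, 274, 362]
farL [0.6112 0.2931 0.024 ] tool [ 0.1072 -0.2001  0.0773]
farR [0.6147 0.1997 0.024 ] tool [ 0.1064 -0.1066  0.0774]
mid L170 [0.53   0.2666 0.012 ] tool [ 0.0249 -0.1774  0.0895]
midR [0.532  0.2215 0.012 ] tool [ 0.0249 -0.1321  0.0895]
roller [0.5831 0.2471 0.024 ] tool [ 0.077  -0.1554  0.0774]
hs tip [0.5929 0.0916 0.1217] tool [ 0.0795  0.0005 -0.0201]
hsL [0.5361 0.1156 0.1217] tool [ 0.0239 -0.0261 -0.0201]
hsR [0.5385 0.063  0.1217] tool [ 0.0239  0.0266 -0.02  ]
```

```bash
sed -i 's/\[0,0,.022\]/[0,0,.003]/' h.py; python3 - <<'E'
from h import *
np.set_printoptions(precision=4,suppress=True)
cm=cam("wrist"); o=get_obs(); r=R.from_quat(o["ee_rot"]).as_matrix(); t=np.array(o["eef_pos"])
W=lambda uv,z: world(cm,uv,z)
L,Rr=W((82,75),.024),W((185.5,75),.024); print("far",np.linalg.norm(L-Rr),(L+Rr)/2,np.degrees(np.arctan2(*(L-Rr)[[1,0]]))-90)
ms=[]
for row,a,b in ((170,130.5,175.5),(190,133.5,178),(210,136.5,180.5)):
    l,q=W((a,row),.012),W((b,row),.012); ms.append((l+q)/2); print("mid",(l+q)/2,np.linalg.norm(l-q))
d=ms[0]-ms[2]; print("yaw",np.degrees(np.arctan2(d[1],d[0])))
for y in (2.7,0,4):
    a=np.radians(y); c=(L+Rr)/2-.096*np.array([np.cos(a),np.sin(a),0]); print(y,"centre",c)
z=t[2]+.042
tip=W((319,100),z); l,q=W((273.5,200),z),W((362.5,200),z)
print("hs tip tool",r.T@(tip-t),"mid tool",r.T@((l+q)/2-t), np.linalg.norm(l-q)); print(t)
E
```

```text
far 0.0815352770717613 [0.6116 0.2384 0.024 ] 2.6293471742588252
mid [0.5343 0.2375 0.012 ] 0.04028972645073578
mid [0.5159 0.2367 0.012 ] 0.04054966465865412
mid [0.4969 0.236  0.012 ] 0.040819002908692295
yaw 2.2388903420592148
2.7 centre [0.5157 0.2339 0.024 ]
0 centre [0.5156 0.2384 0.024 ]
4 centre [0.5158 0.2317 0.024 ]
hs tip tool [ 0.0785  0.0005 -0.0421] mid tool [ 0.0289  0.     -0.0421] 0.046529762818563226
[0.5134 0.0884 0.0797]
```

```bash
python3 -m handwheel '[{"tx":0.003,"ty":-0.04,"tz":0,"twist":0,"claw":0.8},{"tx":0.006,"ty":-0.085,"tz":0,"twist":0,"claw":0.8},{"tx":0.009,"ty":-0.13,"tz":0,"twist":0,"claw":0.8},{"tx":0.009,"ty":-0.1467,"tz":0,"twist":0,"claw":0.8},{"tx":0.009,"ty":-0.1467,"tz":0,"twist":0,"claw":0.8}]'
python3 -m handwheel '[{"tx":0,"ty":0,"tz":0.015,"twist":0,"claw":0.8},{"tx":0,"ty":0,"tz":0.035,"twist":0,"claw":0.8},{"tx":0,"ty":0,"tz":0.05,"twist":0,"claw":0.8},{"tx":0,"ty":0,"tz":0.055,"twist":0,"claw":0.8},{"tx":0,"ty":0,"tz":0.055,"twist":0,"claw":0.8}]'
python3 -c "
from h import *
cm,im=snap('wrist','w6.png'); o=get_obs(); print(o['eef_pos'])
a=snap('scene','s6.png')[1][200:320,150:290]; b=snap('side','sd6.png')[1][220:340,255:395]
cv2.imwrite('pics/c6.png',np.vstack([cv2.resize(np.hstack([a,b]),(700,300),interpolation=2),cv2.resize(im[30:330,:],(700,300))])[:,:,::-1])"
```

```text
clock: 9.8
eef_pos: [0.5159, 0.2382, 0.0803]
ee_rot: [1.0, 0.024, -0.0, -0.0]
wrist_force: [-0.7, 0.0, -1.7]
width: 0.0479
finger_force: 25.0
clock: 10.3
eef_pos: [0.5161, 0.2351, 0.0249]
ee_rot: [1.0, 0.022, -0.001, 0.001]
wrist_force: [0.8, -0.3, -1.4]
width: 0.0476
finger_force: 25.0
[0.51655898 0.23576997 0.02570486]
```

View pics/c6.png

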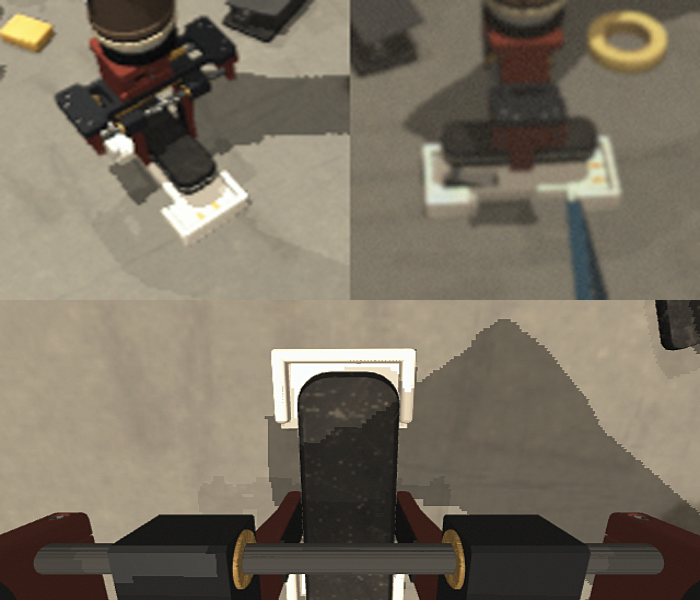

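The handset is lined up over the pocket. The lip centre is at column 344 and the handset at 349, so it sits about 2.5 mm to the right. I'll correct that and lower it.

```bash
python3 -m handwheel '[{"tx":0,"ty":-0.002,"tz":0.008,"twist":0,"claw":0.8},{"tx":0,"ty":-0.002,"tz":0.018,"twist":0,"claw":0.8},{"tx":0,"ty":-0.002,"tz":0.026,"twist":0,"claw":0.8},{"tx":0,"ty":-0.002,"tz":0.03,"twist":0,"claw":0.8},{"tx":0,"ty":-0.002,"tz":0.03,"twist":0,"claw":0.8}]'
python3 -m handwheel '[{"tx":0,"ty":0,"tz":0.001,"twist":0,"claw":0.8},{"tx":0,"ty":0,"tz":0.002,"twist":0,"claw":0.8},{"tx":0,"ty":0,"tz":0.002,"twist":0,"claw":0.8}]'
```

```text
clock: 10.95
eef_pos: [0.5156, 0.2384, -0.0053]
ee_rot: [1.0, 0.023, -0.001, 0.0]
wrist_force: [0.6, -0.0, -1.0]
width: 0.048
finger_force: 25.0
clock: 11.25
eef_pos: [0.5164, 0.2388, -0.0061]
ee_rot: [1.0, 0.023, 0.0, -0.0]
wrist_force: [0.0, 0.3, -0.1]
width: 0.0475
finger_force: 25.0
```

Contact is starting, since the weight is coming off the wrist. I'll press down another 1 mm, then release.

```bash
python3 -m handwheel '[{"tx":0,"ty":0,"tz":0.001,"twist":0,"claw":0.8},{"tx":0,"ty":0,"tz":0.001,"twist":0,"claw":0.8}]'
python3 -m handwheel '[{"tx":0,"ty":0,"tz":0,"twist":0,"claw":0.2},{"tx":0,"ty":0,"tz":0,"twist":0,"claw":0.1},{"tx":0,"ty":0,"tz":0,"twist":0,"claw":0},{"tx":0,"ty":0,"tz":0,"twist":0,"claw":0},{"tx":0,"ty":0,"tz":0,"twist":0,"claw":0}]'
```

```text
clock: 11.45
eef_pos: [0.5163, 0.2387, -0.0072]
ee_rot: [1.0, 0.023, 0.0, -0.0]
wrist_force: [-0.3, 0.5, -0.3]
width: 0.048
finger_force: 25.0
clock: 11.95
eef_pos: [0.5162, 0.2387, -0.0072]
ee_rot: [1.0, 0.023, 0.0, -0.0]
wrist_force: [-0.4, -0.2, 0.1]
width: 0.0842
finger_force: 0.0
```

```bash
python3 -m handwheel '[{"tx":0,"ty":0,"tz":-0.02,"twist":0,"claw":0},{"tx":0,"ty":0,"tz":-0.06,"twist":0,"claw":0},{"tx":0,"ty":0,"tz":-0.1,"twist":0,"claw":0},{"tx":0,"ty":0,"tz":-0.15,"twist":0,"claw":0},{"tx":-0.03,"ty":0,"tz":-0.18,"twist":0,"claw":0}]'
python3 -m handwheel '[{"tx":-0.05,"ty":0.05,"tz":0,"twist":0,"claw":0},{"tx":-0.08,"ty":0.1,"tz":0,"twist":0,"claw":0},{"tx":-0.08,"ty":0.1,"tz":0,"twist":0,"claw":0}]'
python3 -c "
from h import *
im=snap('wrist','w7.png')[1]
a=snap('scene','s7.png')[1][200:320,150:290]; b=snap('side','sd7.png')[1][220:340,255:395]
cv2.imwrite('pics/c7.png',np.vstack([cv2.resize(np.hstack([a,b]),(700,300),interpolation=2),cv2.resize(im[0:274,:],(700,300))])[:,:,::-1])"
```

```text
clock: 12.45
eef_pos: [0.4896, 0.2377, 0.1763]
ee_rot: [1.0, 0.022, 0.003, -0.001]
wrist_force: [0.4, 0.4, 0.7]
width: 0.088
finger_force: 0.0
clock: 12.75
eef_pos: [0.4087, 0.131, 0.1728]
ee_rot: [1.0, 0.023, -0.0, 0.001]
wrist_force: [1.0, -0.1, 0.5]
width: 0.0878
finger_force: 0.0
```

View pics/c7.png

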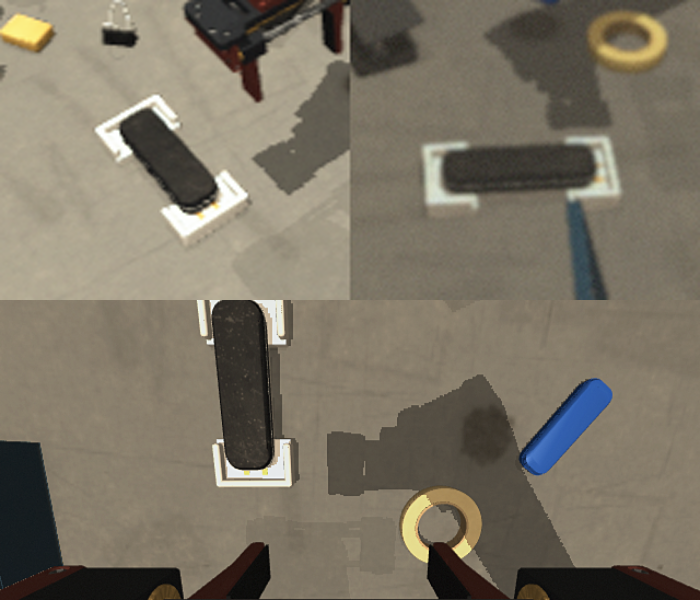

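The handset lies flat between the lips, about 2–3 mm off centre across and on centre along, covering the lever. The gripper is clear, so I'll hand in.

```bash
python3 -m handwheel '[{"tx":0,"ty":0,"tz":0,"twist":0,"claw":0},{"tx":0,"ty":0,"tz":0,"twist":0,"claw":0},{"tx":0,"ty":0,"tz":0,"twist":0,"claw":0}]' | head -1; python3 -c "
from rig import *
print(sign_off())"
```

```text
clock: 13.2
the job is handed in; nothing more can be done
None
```

The handset is lying flat in the cradle over the lever, about 2–3 mm off centre, with the gripper clear and the punch not touched; I handed the job in at 13.2 s, but sign-off returned no verdict and I had no direct reading of the lever.

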